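# Shut the shield and drive its captive screw

## Task

Slide the shield of the sloped test stand fully shut over the circuit board. Then pull the black wing-headed captive screw straight out of its panel against its spring until it comes free of its keeper, and only then drive it clockwise to its stop, so that the strap clamps the shield; let go of it there. Leave the other things on the bench where they are.

Things in the scene. Friction and masses are not known exactly. Their poses are not given: they have to be found in the camera images.
- stand: Fixed grey wedge, its low front turned to the robot's left, 139 deep (x) x 300 wide (y) mm, 30 mm high in front, 110 at the back; origin under its centre, z up, x to its high back, y to its left. Its deck rises along up-slope = (cos30,0,sin30), outward normal (-sin30,0,cos30), deck centre 70 mm above the origin. On it: board, shield between 27 mm rails, captive screw 100 mm left (+y) of centre.
- shield (a joint): Opening of the sliding steel shield (92 x 88 mm plate) in m: 0 = fully shut (hard stop, at its left end near the screw), growing to 0.080 as it slides to the stand's right (-y). Dry friction about 1.5 N; it stays where it is left.
- shield_grip (a point): Middle of the shield's handle, a black bar 68 mm long up-slope, 12 mm thick along the sliding direction, 26 mm high; the point is 11 mm below its outer edge, 15 mm above the shield plate and 38 mm above the deck. Axes: x up-slope, y left (the way the shield shuts), z outward. Moves with the shield. 30 mm are free on both sides of the bar along y.
- screw_grip (a point): Middle of the screw's black wing head, a flat bar 64 mm long (x), 14 mm thick (y), 26 mm high (z, outward along the screw axis, 30 degrees from vertical toward the stand's front). On the axis, 58 mm above the deck at rest, when the wing points 55 degrees from up-slope toward the stand's left. Moves and turns with the screw. Strap and keeper below it reach 33 mm above the deck.
- screw_pull (a joint): How far the captive screw is drawn outward along its axis, m: 0 at rest, 0.016 at most. A spring draws it in: 4 N at rest, 8 N at 12 mm. At rest its cross pin lies in the slot of a steel keeper and cannot turn; from 0.009 on it is clear and can turn. Once turned 0.2 rad or more the pin rests on the keeper when let go (reads about 0.008).
- screw_turn (a joint): Turn of the captive screw, rad: 0 at rest, growing clockwise (looking at the head, onto the deck) to its stop at 1.9. Takes 0.05 to 0.1 N m and stays where it is left, so it may be let go and gripped anew. Turning drives the dark steel strap beside it down onto the shield's edge.
- solder_reel: Bystander: reel of solder, 49 mm across, 30 mm high, on the bench in front of the stand, near its left end. Origin under its centre.
- driver_blue: Bystander: small screwdriver, 156 x 20 x 20 mm, lying on the bench in front of the stand. Origin under its centre, x along its length.
- relay_box: Bystander: small black box, 32 x 91 x 20 mm, on the bench behind the stand's high back. Origin under its centre.
- multimeter: Bystander: hand multimeter, 138 x 69 x 45 mm, lying farther to the robot's right. Origin under its centre.
- bin_grey: Bystander: open parts bin, 94 x 66 x 36 mm, at the robot's right. Origin under its centre.
- tape_a: Bystander: roll of tape, 55 mm across, 19 mm high, behind the stand's left end. Origin under its centre.

How it is judged:
By the outcome, as a careful person would: the job done as asked, in the order asked, and still so for the second after the job is handed in, with the robot touching nothing.
It also fails if it takes over 51 s, if anything falls off the work surface, if the arm or the gripper's body presses on something with over 40 N, if the wrist force passes 120 N, or if a joint passes its speed limit or range.

## Robot

A 7-joint arm with a two-finger parallel gripper is mounted at the origin on a cart in front of the work surface, level with it; the furniture and walls round the work are solid. World frame = base frame: x ahead of the robot, y to its left, z up, the work surface at z = 0. Lengths are in m, angles in rad, forces in N, time in s.
With the tool pointing down it reaches from about 0.4 to 0.85 m from the base axis. Payload 4.5 kg.
Tool frame: the origin (TCP) lies on the centre line of the jaws, within the pads' length; the fingertips stand 8 mm ahead of it and the grasp point (between the pads) lies 11 mm behind it; z points along the fingers, y is the line along which they close (so a half turn about z gives the same grasp; the last joint's range is limited). The gripper opens to 85 mm and grips with 20 to 120 N. Pads are 22 mm wide; open, the fingers measure 114 mm over their backs; the gripper's body (76 mm by 85 mm) begins 54 mm behind the grasp point. The pads swing forward as they close: fully open they stand 13 mm farther back than shut.
Start: joints at [0.034, 0.689, -0.195, 1.565, 0.157, 0.902, -0.215], TCP at [0.625, 0, 0.239] pointing down, gripper open.
Joint ranges: [-3.01, 3.01], [-0.46, 2.08], [-1.47, 1.51], [0.13, 2.56], [-1, 4.14], [0.04, 2.09], [-2.66, 2.66]. Speed limits (rad/s): [2.57, 2.57, 3.14, 3.14, 3.14, 3.14, 3.14].

## Interface

Orientations are given as a 3x3 rotation matrix whose columns are the frame's x, y, z axes.
In Python, from cell import monitor, imaging, workorder gives the robot as it stands.
- The arm moves only by the tool move_arm, never from a script. Its argument "targets" is a list of rows, each a list of 7 numbers: the shift along the tool's x, y, z in mm, then the turn, a rotation vector about the tool's x, y, z in rad, then the closure, from 0 (fully open) to 1 (shut). A call has 1 to 20 rows; each row shifts and turns the commanded pose from where the row before left it, along the tool's axes as they then stand; what a row does not reach is not made up. A row lasts 1/8 s, in which the tool goes at most 62.5 mm and 10.7 degrees, less where a joint would pass 70% of its speed; a pose out of reach is approached as far as the arm can. A call is refused whole if a number of a shift passes 62.5 or a number of a turn 0.188, either way. A call with a gripper value outside its range is refused whole. The fingers move at their own pace and stop on an object; "newtons" is the grip in N (left out, the last holds). Time passes only in rows, so rows that do not move let the fingers close. It gives the time, the measured TCP pose, the force, the opening and the grip force at its end, in the units of the state.
- monitor.get_state(): the state, without advancing time (a new reading comes with each control period).
- imaging.capture(name): name is "scene" or "side" or "wrist"; returns a dict with "image" (384x512x3 uint8, red, green, blue), "depth" (384x512 float32, m along the optical axis (not along the pixel's ray), 0 where there is no reading), "mtx" (3x3 intrinsics, pixels), "eye" and "rotation" of the camera in the world; the wrist camera has in their place "tool_from_camera" (4x4, takes a point from camera to tool coordinates, whose origin is the TCP and whose axes are the flange's). Camera axes: x right, y down, z forward; pixel columns grow to the right and rows downward; lengths in m; the calibration is good to about 2 mm. A picture is of the moment at which its call begins: read the wrist's pose just before it.
- workorder.sign_off(): hands the job in; it is judged then, once.
The state is a dict: "time": time; "joints": joint angles; "qvel": joint speeds; "effort": joint torques, N m; "position": TCP position; "tcp_rot": TCP orientation; "wrist_force": force on the tool from outside, world axes, zero at the start; "moment": the same for the moment, N m; "finger_gap": finger opening in m; "grasp_force": force on a finger pad.
Only numpy, scipy, OpenCV 4.12 (cv2) and the standard library are available. Lean on these libraries where they do the work, as an engineer would, in place of code of your own. Each camera call takes 0.05 s, during which the arm holds its last target. There are 200 camera calls.

## Working session

There is one attempt and no reset: what is moved stays moved. The work goes in short steps, Python scripts to look and compute and a tool call to move; the robot and the scene stay as the last step left them, time stands still between calls to the robot, and variables do not carry over. Pictures are saved under pics/ and viewed, at most 10 in all, crops included, and the job is handed in when it is done.

Besides the shell and the picture viewer there is one more tool, called after "Request:" in YAML: its name, and indented under it one key for each argument. move_arm: Moves the arm, as the interface text tells. Its arguments: {"type":"object","properties":{"targets":{"type":"array","items":{"type":"array","items":{"type":"number"}}},"newtons":{"type":"number"}},"required":["targets"]}

```bash
mkdir -p pics; ls; python3 - <<'E'
from cell import monitor, imaging
import numpy as np, cv2
s=monitor.get_state(); print(s)
for n in ("scene","side"):
    c=imaging.capture(n); np.savez(f"pics/{n}0.npz",**c); print(n,c["mtx"],c["eye"],c["rotation"])
    cv2.imwrite(f"pics/{n}0.png",c["image"][:,:,::-1])
E
```

```text
pics
{'time': 0.0, 'joints': array([ 0.03375697,  0.68995822, -0.19451154,  1.56636839,  0.15731224,
        0.90247051, -0.21513238]), 'qvel': array([ 1.07994373e-03,  7.58741349e-04, -4.20343661e-04,  1.54808143e-05,
       -9.88195609e-04, -3.58726103e-04,  3.01849608e-04]), 'effort': array([ 1.13546095e-03, -5.39627159e+01, -1.26661520e+00, -1.58547074e+01,
        9.07521317e-03,  9.41080711e-03,  5.53111545e-05]), 'position': array([ 6.24365724e-01, -2.63309895e-05,  2.38493548e-01]), 'tcp_rot': array([[-1.03884910e-04,  9.99998364e-01, -1.80613366e-03],
       [ 9.99999984e-01,  1.03627326e-04, -1.42709485e-04],
       [-1.42522086e-04, -1.80614846e-03, -9.99998359e-01]]), 'wrist_force': array([-0.81752803,  1.02929016,  0.10525014]), 'moment': array([ 0.02600166, -0.01270286,  0.01050584]), 'grasp_force': 0.0, 'finger_gap': 0.08553137697819493}
scene [[355.43657445   0.         251.48295867]
 [  0.         355.43657445 192.35740041]
 [  0.           0.           1.        ]] [-0.22323387 -0.71566286  0.68762142] [[ 0.58898199 -0.39738407  0.70369461]
 [-0.80783849 -0.3135306   0.49909471]
 [ 0.02229751 -0.86242939 -0.50568603]]
side [[380.54288124   0.         256.32675349]
 [  0.         380.54288124 188.93798821]
 [  0.           0.           1.        ]] [0.2675075  0.98898118 0.62404269] [[-0.96444713 -0.12398842  0.2333851 ]
 [-0.26326876  0.37373467 -0.88938853]
 [ 0.02304978 -0.91921122 -0.39308961]]
```

View pics/scene0.png

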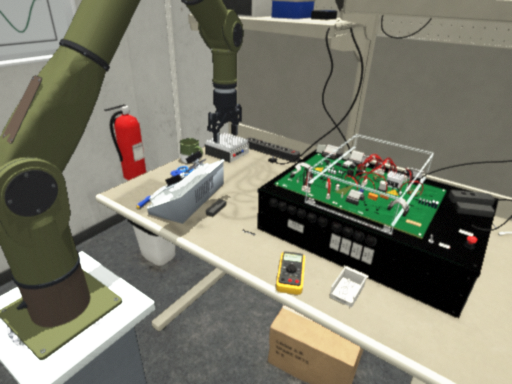

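View pics/side0.png

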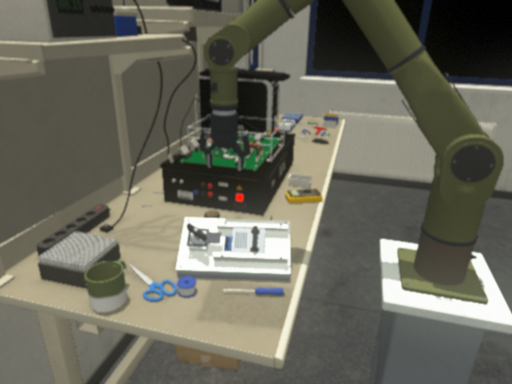

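The side view shows the stand at px (235,247), with the screw wing near (198,236), the shield handle near (255,238), the reel at (187,287) and the driver at (255,292). Next I'll measure them from depth.

```bash
cat > h.py <<'E'
import numpy as np, cv2
from cell import monitor, imaging
def cloud(c, T=None):
    K=c["mtx"]; d=c["depth"]; v,u=np.indices(d.shape)
    p=np.stack([(u-K[0,2])/K[0,0]*d,(v-K[1,2])/K[1,1]*d,d],-1)
    if "eye" in c: R,t=c["rotation"],c["eye"]
    else: R,t=T[:3,:3],T[:3,3]
    return p@np.asarray(R).T+t
def wristT(c,s):
    T=np.eye(4); T[:3,:3]=s["tcp_rot"]; T[:3,3]=s["position"]; return T@c["tool_from_camera"]
E
python3 - <<'E'
from h import *
c=dict(np.load("pics/side0.npz")); P=cloud(c)
for u,v in [(198,236),(255,238),(240,241),(285,225),(285,268),(183,268),(190,222),(240,275),(187,287),(225,268),(200,268),(270,268),(270,228)]:
    print(u,v,P[v,u].round(3))
im=c["image"][205:305,165:305,::-1]
cv2.imwrite("pics/crop1.png",cv2.resize(im,None,fx=5.5,fy=5.5,interpolation=cv2.INTER_CUBIC))
E
```

```text
198 236 [0.635 0.183 0.112]
255 238 [0.49  0.142 0.108]
240 241 [0.533 0.136 0.088]
285 225 [0.425 0.066 0.119]
285 268 [0.403 0.152 0.038]
183 268 [0.663 0.224 0.032]
190 222 [0.695 0.102 0.102]
240 275 [0.517 0.187 0.016]
187 287 [0.621 0.29  0.029]
225 268 [0.557 0.191 0.032]
200 268 [0.62  0.211 0.033]
270 268 [0.442 0.161 0.036]
270 228 [0.467 0.067 0.103]
```

View pics/crop1.png

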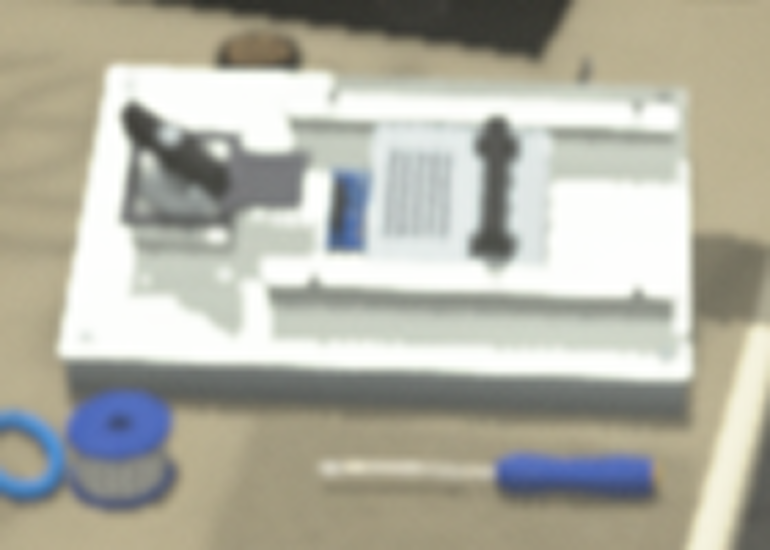

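```bash
cat >> h.py <<'E'
from scipy.spatial.transform import Rotation as Ro
def frame(yaw, spin=0.):
    """stand axes (up-slope, left, normal) and tool rotation, spun about tool z"""
    sy=np.array([np.cos(yaw),np.sin(yaw),0]); sx=np.array([np.sin(yaw),-np.cos(yaw),0]); z=np.array([0,0,1.])
    u=np.cos(np.pi/6)*sx+.5*z; n=-.5*sx+np.cos(np.pi/6)*z
    return u,sy,n,np.stack([-u,sy,-n],1)@Ro.from_rotvec([0,0,spin]).as_matrix()
def plan(p,R,N,s=None):
    s=s or monitor.get_state(); R0=s["tcp_rot"]; r=Ro.from_matrix(R0.T@R).as_rotvec()/N
    A=sum(Ro.from_rotvec(r*k).as_matrix() for k in range(N))
    d=np.linalg.solve(A,R0.T@(np.asarray(p)-s["position"]))*1000
    print(N,"rows of",d.round(1),r.round(4))
E
python3 - <<'E'
from h import *
y=np.radians(15.6); u,sy,n,R=frame(y)
plan(np.array([.565,.165,.11])+.13*n,R,8)
E
```

```text
8 rows of [29.5 -6.2 -4.9] [-0.0091 -0.0651 -0.0332]
```

Request:
move_arm:
  targets:
    - [29.5, -6.2, -4.9, -0.009, -0.065, -0.033, 0]
    - [29.5, -6.2, -4.9, -0.009, -0.065, -0.033, 0]
    - [29.5, -6.2, -4.9, -0.009, -0.065, -0.033, 0]
    - [29.5, -6.2, -4.9, -0.009, -0.065, -0.033, 0]
    - [29.5, -6.2, -4.9, -0.009, -0.065, -0.033, 0]
    - [29.5, -6.2, -4.9, -0.009, -0.065, -0.033, 0]
    - [29.5, -6.2, -4.9, -0.009, -0.065, -0.033, 0]
    - [29.5, -6.2, -4.9, -0.009, -0.065, -0.033, 0]
    - [0, 0, 0, 0, 0, 0, 0.3]
    - [0, 0, 0, 0, 0, 0, 0.5]

```text
time: 1.35
position: [0.5488, 0.227, 0.2235]
tcp_rot: [[-0.23, 0.964, 0.134], [0.834, 0.267, -0.482], [-0.501, 0.001, -0.866]]
wrist_force: [-0.2, 0.4, 0.5]
finger_gap: 0.0517
grasp_force: 0.0
```

```bash
python3 - <<'E'
from h import *
s=monitor.get_state(); print(s["time"],s["position"],s["finger_gap"],s["joints"].round(2)); print(s["tcp_rot"].round(3))
c=imaging.capture("wrist"); T=wristT(c,s); np.savez("pics/w1.npz",T=T,**c); print(c["tool_from_camera"].round(3))
cv2.imwrite("pics/w1.png",c["image"][:,:,::-1])
E
```

```text
1.35 [0.54880592 0.22704759 0.22346373] 0.05166298237955613 [-0.74  0.77  0.03  1.6   0.51  1.07 -0.76]
[[-0.23   0.964  0.134]
 [ 0.834  0.267 -0.482]
 [-0.501  0.001 -0.866]]
[[-0.001 -0.954 -0.301  0.077]
 [ 1.    -0.001 -0.     0.001]
 [ 0.    -0.301  0.954 -0.134]
 [ 0.     0.     0.     1.   ]]
```

View pics/w1.png

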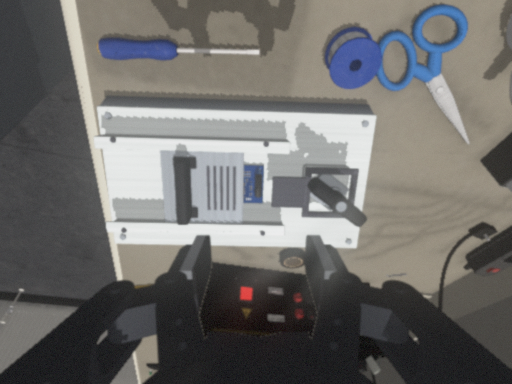

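The wrist view shows the handle at (183,190), the wing centred near (336,200), the strap at (290,192), and the shield open by roughly the exposed blue board at x 243–263. I'll measure these from depth and check them with rays from the side view.

```bash
cat >> h.py <<'E'
def measure(c,T,yaw,verbose=True):
    P=cloud(c,T); g=c["image"].max(-1); u,sy,n,_=frame(yaw); B=np.stack([u,sy,n])
    return P,g,P@B.T      # world, brightness, stand-oriented coordinates
def bar(Q,m):
    """min-area rectangle of masked points in (up-slope, left)"""
    q=Q[m][:,:2].astype(np.float32)*1000
    return cv2.minAreaRect(q)
E
python3 - <<'E'
from h import *
c=dict(np.load("pics/w1.npz")); T=c.pop("T"); yaw=np.radians(15.6)
P,g,Q=measure(c,T,yaw); d=c["depth"]
# deck normal from bright pixels on the stand
m=np.zeros(d.shape,bool); m[112:240,110:360]=True; m&=(g>170)&(d>0)
X=P[m]; h=np.median(Q[m][:,2])
print("height hist",*[(round(float(a),4),int(b)) for b,a in zip(*np.histogram(Q[m][:,2],bins=24,range=(h-.03,h+.03)))])
k=m&(abs(Q[...,2]-h)<.003); x=P[k]; nn=np.linalg.svd(x-x.mean(0),full_matrices=False)[2][2]; print("normal",nn*np.sign(nn[2]),frame(yaw)[2])
# stand edge yaw via rails/edges: rectangle of bright region
r=bar(Q,k); print("deck rect",r)
dark=(g<90)&(d>0)
for nm,(v0,v1,u0,u1) in dict(handle=(145,232,165,205),wing=(168,232,298,372)).items():
    w=np.zeros(d.shape,bool); w[v0:v1,u0:u1]=True
    w&=dark; top=np.percentile(Q[w][:,2],97); w&=Q[...,2]>top-.008
    r=bar(Q,w); print(nm,"n",w.sum(),"top",top-h,r, "world c",(np.array([*r[0],top*1000])/1000)@np.stack(frame(yaw)[:3]))
E
```

```text
height hist (0.0165, 0) (0.019, 0) (0.0215, 0) (0.024, 0) (0.0265, 0) (0.029, 0) (0.0315, 0) (0.034, 0) (0.0365, 0) (0.039, 607) (0.0415, 5460) (0.044, 4098) (0.0465, 2952) (0.049, 40) (0.0515, 5) (0.054, 55) (0.0565, 78) (0.059, 0) (0.0615, 0) (0.064, 97) (0.0665, 2740) (0.069, 1587) (0.0715, 2272) (0.074, 325)
normal [-0.11925188  0.48719933  0.86511028] [-0.13445991  0.48158128  0.8660254 ]
deck rect ((58.390724182128906, 558.5595703125), (293.4295349121094, 152.89935302734375), 89.74073791503906)
handle n 721 top 0.04909164209681066 ((58.14701843261719, 513.3290405273438), (10.7742919921875, 65.49807739257812), 88.6661376953125) world c [0.4951075  0.13557956 0.11186161]
wing n 439 top 0.06837379577070994 ((63.16847229003906, 666.43603515625), (61.899288177490234, 14.274683952331543), 55.39673614501953) world c [0.6411512  0.18185048 0.13107117]
```

```bash
python3 - <<'E'
from h import *
yaw=np.radians(14.2); u,sy,n,R=frame(yaw)
H=np.array([.4951,.1356,.1119])
plan(H+.028*n,R,5)
E
```

```text
5 rows of [ -1.6 -15.1  21.1] [0.0023 0.0002 0.0034]
```

Request:
move_arm:
  targets:
    - [-1.6, -15.1, 20, 0.002, 0, 0.003, 0.6]
    - [-1.6, -15.1, 20, 0.002, 0, 0.003, 0.6]
    - [-1.6, -15.1, 20, 0.002, 0, 0.003, 0.6]
    - [-1.6, -15.1, 20, 0.002, 0, 0.003, 0.6]
    - [-1.6, -15.1, 20, 0.002, 0, 0.003, 0.6]
    - [0, 0, 0, 0, 0, 0, 0.6]

```text
time: 2.15
position: [0.4901, 0.1503, 0.141]
tcp_rot: [[-0.214, 0.969, 0.122], [0.838, 0.246, -0.487], [-0.502, -0.002, -0.865]]
wrist_force: [-0.7, 0.2, 0.4]
finger_gap: 0.0341
grasp_force: 0.0
```

```bash
python3 - <<'E'
from h import *
s=monitor.get_state(); print(s["time"],s["position"],s["finger_gap"])
c=imaging.capture("wrist"); T=wristT(c,s); np.savez("pics/w2.npz",T=T,**c)
cv2.imwrite("pics/w2.png",c["image"][:,:,::-1])
yaw=np.radians(14.2);P,g,Q=measure(c,T,yaw)
w=(g<90)&(c["depth"]>.12); w&=(np.linalg.norm(P-[.495,.136,.11],axis=-1)<.045)&(Q[...,2]>.086)
print(w.sum()); top=np.percentile(Q[w][:,2],95); r=bar(Q,w); print(r,top,(np.array([*r[0],top*1000])/1000)@np.stack(frame(yaw)[:3]))
q=s["position"]@np.stack(frame(yaw)[:3]).T; print("tcp stand coords",q)
E
```

```text
2.15 [0.49011019 0.15030062 0.14098659] 0.03413184439004491
1881
((46.92808151245117, 512.2742919921875), (47.82453536987305, 54.977317810058594), 49.784732818603516) 0.13770616313256598 [0.48970128 0.15301483 0.14272108]
tcp stand coords [0.04842646 0.5120049  0.13483826]
```

View pics/w2.png

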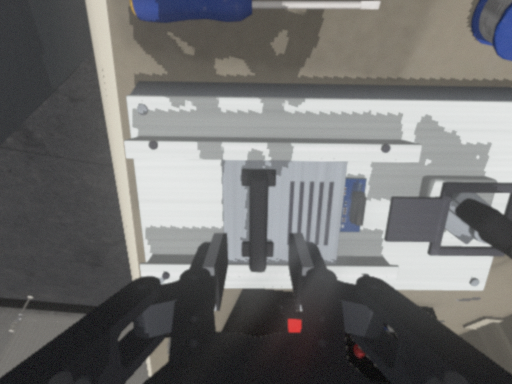

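The handle (centre px 259) is midway between the fingers (222/298), and the stand is square to the tool. Descend and grip.

Request:
move_arm:
  targets:
    - [0, 0, 12, 0, 0, 0, 0.6]
    - [0, 0, 12, 0, 0, 0, 0.6]
    - [0, 0, 11, 0, 0, 0, 0.6]
    - [0, 0, 10, 0, 0, 0, 0.6]
    - [0, 0, 0, 0, 0, 0, 0.6]
    - [0, 0, 0, 0, 0, 0, 1]
    - [0, 0, 0, 0, 0, 0, 1]
    - [0, 0, 0, 0, 0, 0, 1]
    - [0, 0, 0, 0, 0, 0, 1]
  newtons: 25

```text
time: 3.32
position: [0.4962, 0.1319, 0.102]
tcp_rot: [[-0.216, 0.968, 0.125], [0.839, 0.25, -0.484], [-0.499, 0.001, -0.866]]
wrist_force: [-1.5, 1.2, 1.2]
finger_gap: 0.0112
grasp_force: 28.3
```

Request:
move_arm:
  targets:
    - [0, 6, 0, 0, 0, 0, 1]
    - [0, 6, 0, 0, 0, 0, 1]
    - [0, 6, 0, 0, 0, 0, 1]
    - [0, 6, 0, 0, 0, 0, 1]
    - [0, 4, 0, 0, 0, 0, 1]
    - [0, 0, 0, 0, 0, 0, 1]

```text
time: 4.08
position: [0.5244, 0.1386, 0.102]
tcp_rot: [[-0.216, 0.968, 0.126], [0.839, 0.25, -0.484], [-0.5, 0.002, -0.866]]
wrist_force: [1.5, -1.0, 2.4]
finger_gap: 0.0114
grasp_force: 28.3
```

```bash
python3 - <<'E'
from h import *
c=imaging.capture("side"); 
im=c["image"][195:295,165:305,::-1]
cv2.imwrite("pics/crop2.png",cv2.resize(im,None,fx=5.5,fy=5.5,interpolation=cv2.INTER_CUBIC))
E
```

```text
(no output)
```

View pics/crop2.png

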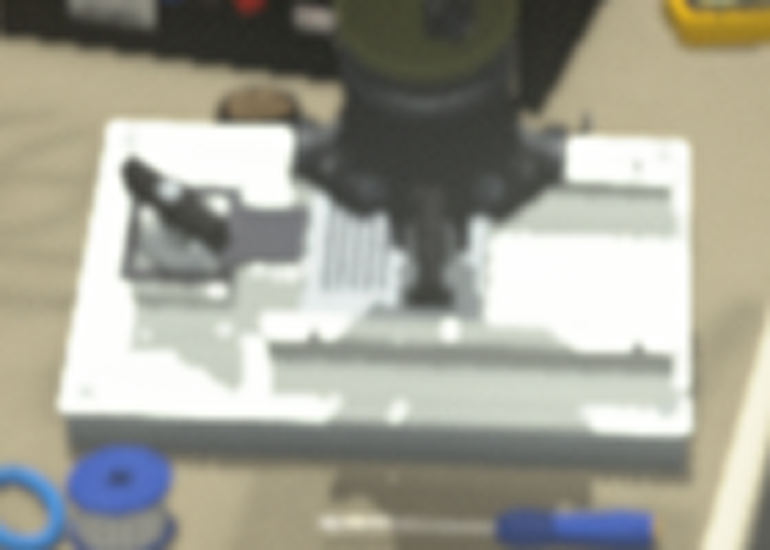

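The shield's left edge now reaches the strap at crop (310,250). It hasn't hit the stop yet, so I'll keep going.

Request:
move_arm:
  targets:
    - [0, 4, 0, 0, 0, 0, 1]
    - [0, 4, 0, 0, 0, 0, 1]
    - [0, 4, 0, 0, 0, 0, 1]
    - [0, 0, 0, 0, 0, 0, 1]

```text
time: 4.62
position: [0.5354, 0.1412, 0.102]
tcp_rot: [[-0.216, 0.968, 0.125], [0.838, 0.25, -0.484], [-0.5, 0.001, -0.866]]
wrist_force: [-0.5, -0.8, 3.5]
finger_gap: 0.0115
grasp_force: 28.4
```

Request:
move_arm:
  targets:
    - [0, 4, 0, 0, 0, 0, 1]
    - [0, 4, 0, 0, 0, 0, 1]
    - [0, 0, 0, 0, 0, 0, 1]

```text
time: 5.0
position: [0.5357, 0.1412, 0.1019]
tcp_rot: [[-0.218, 0.969, 0.113], [0.836, 0.245, -0.491], [-0.503, -0.012, -0.864]]
wrist_force: [-17.6, 0.5, 17.2]
finger_gap: 0.0111
grasp_force: 30.8
```

Hard stop reached at 17 N with no further motion. Ease off the push, release and rise.

Request:
move_arm:
  targets:
    - [0, -3.5, 0, 0, 0, 0, 1]
    - [0, -3.5, 0, 0, 0, 0, 1]
    - [0, 0, 0, 0, 0, 0, 0.6]
    - [0, 0, 0, 0, 0, 0, 0.6]
    - [0, 0, 0, 0, 0, 0, 0.6]
    - [0, 0, -12, 0, 0, 0, 0.6]
    - [0, 0, -20, 0, 0, 0, 0.6]
    - [0, 0, -25, 0, 0, 0, 0.6]
    - [0, 0, -25, 0, 0, 0, 0.6]
    - [0, 0, 0, 0, 0, 0, 0.6]

```text
time: 6.25
position: [0.5264, 0.1839, 0.1744]
tcp_rot: [[-0.217, 0.968, 0.129], [0.84, 0.252, -0.48], [-0.497, 0.004, -0.868]]
wrist_force: [-0.9, -0.1, -0.7]
finger_gap: 0.0343
grasp_force: 0.0
```

```bash
python3 - <<'E'
from h import *
s=monitor.get_state(); print(s["time"],s["position"],s["finger_gap"])
c=imaging.capture("wrist"); T=wristT(c,s); np.savez("pics/w3.npz",T=T,**c)
cv2.imwrite("pics/w3.png",c["image"][:,:,::-1])
yaw=np.radians(14.2);P,g,Q=measure(c,T,yaw); d=c["depth"]
W=np.array([.641,.182,.131]); print("W stand",W@np.stack(frame(yaw)[:3]).T, "tcp",s["position"]@np.stack(frame(yaw)[:3]).T)
w=(g<90)&(d>.12)&(np.linalg.norm(P-W,axis=-1)<.045); top=np.percentile(Q[w][:,2],95); w&=Q[...,2]>top-.008
r=bar(Q,w); print(w.sum(),r,top,(np.array([*r[0],top*1000])/1000)@np.stack(frame(yaw)[:3]))
E
```

```text
6.25 [0.52642563 0.18393168 0.17440881] 0.03427273718824448
W stand [0.04887489 0.66606041 0.12304784] tcp [0.04461707 0.55546068 0.17563027]
1382 ((50.35493469238281, 666.3722534179688), (63.09092712402344, 17.72403335571289), 58.84162902832031) 0.12289707412829608 [0.64163523 0.18076083 0.13160946]
```

View pics/w3.png

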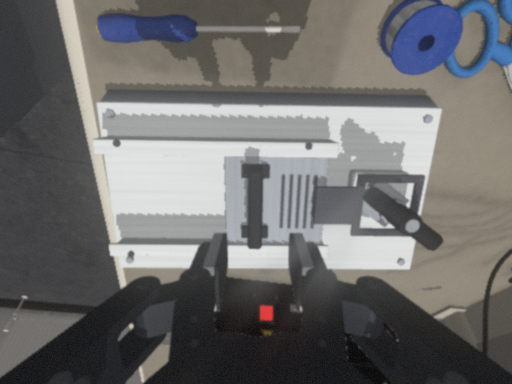

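The shield is shut: its left edge is under the strap at (316,205), the board is hidden, and nothing else has moved. Now to the screw.

```bash
python3 - <<'E'
from h import *
yaw=np.radians(14.2); u,sy,n,R=frame(yaw,-.975)
plan(np.array([.6415,.181,.1314])+.025*n,R,7)
E
```

```text
7 rows of [-7.4 14.9  3.8] [ 7.000e-04  1.000e-04 -1.387e-01]
```

Request:
move_arm:
  targets:
    - [-7.4, 14.9, 3.8, 0.001, 0, -0.139, 0.6]
    - [-7.4, 14.9, 3.8, 0.001, 0, -0.139, 0.6]
    - [-7.4, 14.9, 3.8, 0.001, 0, -0.139, 0.6]
    - [-7.4, 14.9, 3.8, 0.001, 0, -0.139, 0.6]
    - [-7.4, 14.9, 3.8, 0.001, 0, -0.139, 0.6]
    - [-7.4, 14.9, 3.8, 0.001, 0, -0.139, 0.6]
    - [-7.4, 14.9, 3.8, 0.001, 0, -0.139, 0.6]
    - [0, 0, 0, 0, 0, 0, 0.6]

```text
time: 7.3
position: [0.6382, 0.1912, 0.1502]
tcp_rot: [[-0.922, 0.368, 0.118], [0.269, 0.83, -0.489], [-0.278, -0.419, -0.864]]
wrist_force: [0.2, 0.1, -0.1]
finger_gap: 0.0346
grasp_force: 0.0
```

```bash
python3 - <<'E'
from h import *
s=monitor.get_state(); yaw=np.radians(14.2); F=np.stack(frame(yaw)[:3])
print(s["time"],s["joints"].round(2),"tcp",s["position"]@F.T,"W",np.array([.6415,.181,.1314])@F.T)
c=imaging.capture("wrist"); T=wristT(c,s); np.savez("pics/w4.npz",T=T,**c)
cv2.imwrite("pics/w4.png",c["image"][:,:,::-1])
plan(np.array([.6415,.181,.1314])-.021*F[2],frame(yaw,-.975)[3],4,s)
E
```

```text
7.3 [-0.5   0.94 -0.2   1.43  0.72  1.13  0.15] tcp [0.05013537 0.66563795 0.1445085 ] W [0.05002068 0.66629983 0.1228482 ]
4 rows of [-0.1  0.2 10.7] [-0.0016 -0.0008  0.0001]
```

View pics/w4.png

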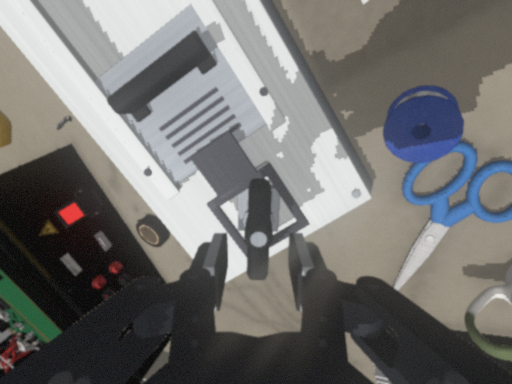

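The wing (px 258) is centred between the fingers and aligned. Descend, grip and pull.

Request:
move_arm:
  targets:
    - [0, 0, 11, 0, 0, 0, 0.6]
    - [0, 0, 11, 0, 0, 0, 0.6]
    - [0, 0, 11, 0, 0, 0, 0.6]
    - [0, 0, 10, 0, 0, 0, 0.6]
    - [0, 0, 0, 0, 0, 0, 0.6]
    - [0, 0, 0, 0, 0, 0, 1]
    - [0, 0, 0, 0, 0, 0, 1]
    - [0, 0, 0, 0, 0, 0, 1]
    - [0, 0, 0, 0, 0, 0, 1]
  newtons: 50

```text
time: 8.48
position: [0.6436, 0.1715, 0.1151]
tcp_rot: [[-0.922, 0.367, 0.12], [0.267, 0.831, -0.488], [-0.279, -0.418, -0.865]]
wrist_force: [-1.1, 0.3, 1.1]
finger_gap: 0.0167
grasp_force: 49.1
```

Request:
move_arm:
  targets:
    - [0, 0, -3, 0, 0, 0, 1]
    - [0, 0, -3, 0, 0, 0, 1]
    - [0, 0, -3, 0, 0, 0, 1]
    - [0, 0, -3, 0, 0, 0, 1]
    - [0, 0, -1, 0, 0, 0, 1]
    - [0, 0, 0, 0, 0, 0, 1]

```text
time: 9.22
position: [0.6419, 0.1776, 0.1259]
tcp_rot: [[-0.922, 0.367, 0.12], [0.267, 0.831, -0.488], [-0.279, -0.418, -0.865]]
wrist_force: [2.1, -1.3, -7.2]
finger_gap: 0.0127
grasp_force: 53.7
```

```bash
python3 - <<'E'
from h import *
s=monitor.get_state(); yaw=np.radians(14.2); F=np.stack(frame(yaw)[:3])
print("tcp",s["position"]@F.T,"before",np.array([.6436,.1715,.1151])@F.T,"force stand axes",s["wrist_force"]@F.T)
E
```

```text
tcp [0.05020578 0.66589682 0.11643461] before [0.05029267 0.66600524 0.10386955] force stand axes [-2.07096435  1.74113444 -7.16628963]
```

The pull is 12.6 mm, and the 7 N inward force matches the spring. Now turn clockwise (+z of the tool).

Request:
move_arm:
  targets:
    - [0, 0, 0, 0, 0, 0.1, 1]
    - [0, 0, 0, 0, 0, 0.15, 1]
    - [0, 0, 0, 0, 0, 0.15, 1]
    - [0, 0, 0, 0, 0, 0.1, 1]
    - [0, 0, 0, 0, 0, 0, 1]

```text
time: 9.85
position: [0.6422, 0.178, 0.126]
tcp_rot: [[-0.635, 0.763, 0.121], [0.631, 0.603, -0.488], [-0.445, -0.234, -0.865]]
wrist_force: [3.3, -3.0, -6.2]
finger_gap: 0.013
grasp_force: 53.2
```

```bash
cat > st.py <<'E'
from h import *
s=monitor.get_state(); yaw=np.radians(14.2); F=np.stack(frame(yaw)[:3])
r=Ro.from_matrix(frame(yaw,-.975)[3].T@s["tcp_rot"]).as_rotvec()
print("t",s["time"],"tcp",s["position"]@F.T,"rot from rest",r.round(3),"F",(F@s["wrist_force"]).round(1),"M",(F@s["moment"]).round(2),"gap",s["finger_gap"],s["joints"].round(2))
E
python3 st.py
```

```text
t 9.85 tcp [0.04994602 0.66621915 0.11663404] rot from rest [ 0.004 -0.001  0.496] F [ 0.1  2.5 -7.2] M [ 0.67  0.91 -0.05] gap 0.013001188390827187 [-0.54  0.96 -0.08  1.46  0.66  1.03 -0.3 ]
```

Request:
move_arm:
  targets:
    - [0, 0, 0, 0, 0, 0.15, 1]
    - [0, 0, 0, 0, 0, 0.15, 1]
    - [0, 0, 0, 0, 0, 0.15, 1]
    - [0, 0, 0, 0, 0, 0.15, 1]
    - [0, 0, 0, 0, 0, 0.15, 1]
    - [0, 0, 0, 0, 0, 0.15, 1]
    - [0, 0, 0, 0, 0, 0.15, 1]
    - [0, 0, 0, 0, 0, 0.15, 1]
    - [0, 0, 0, 0, 0, 0.05, 1]
    - [0, 0, 0, 0, 0, 0, 1]

```text
time: 11.1
position: [0.6431, 0.1781, 0.1264]
tcp_rot: [[0.523, 0.843, 0.122], [0.772, -0.408, -0.487], [-0.361, 0.349, -0.865]]
wrist_force: [4.4, -1.9, -7.3]
finger_gap: 0.013
grasp_force: 53.2
```

```bash
python3 st.py
```

```text
t 11.1 tcp [0.05031105 0.66711546 0.11689403] rot from rest [ 1.000e-03 -3.000e-03  1.746e+00] F [-1.1  3.8 -7.8] M [1.   0.63 0.03] gap 0.013000883207703998 [-0.69  0.98  0.24  1.47  0.39  0.9  -1.34]
```

Request:
move_arm:
  targets:
    - [0, 0, 0, 0, 0, 0.06, 1]
    - [0, 0, 0, 0, 0, 0.06, 1]
    - [0, 0, 0, 0, 0, 0.06, 1]
    - [0, 0, 0, 0, 0, 0, 1]

```text
time: 11.6
position: [0.6431, 0.1779, 0.1264]
tcp_rot: [[0.666, 0.736, 0.122], [0.686, -0.54, -0.487], [-0.293, 0.408, -0.865]]
wrist_force: [5.2, -2.6, -6.8]
finger_gap: 0.0127
grasp_force: 53.2
```

```bash
python3 st.py
```

```text
t 11.6 tcp [0.05040901 0.66709555 0.11681426] rot from rest [ 1.000e-03 -3.000e-03  1.925e+00] F [-0.1  4.4 -7.8] M [1.04 0.52 0.06] gap 0.012698231848262659 [-0.72  0.99  0.29  1.47  0.34  0.89 -1.48]
```

No stop felt yet, so continue gently.

Request:
move_arm:
  targets:
    - [0, 0, 0, 0, 0, 0.05, 1]
    - [0, 0, 0, 0, 0, 0.05, 1]
    - [0, 0, 0, 0, 0, 0.05, 1]
    - [0, 0, 0, 0, 0, 0, 1]

```text
time: 12.1
position: [0.6428, 0.1778, 0.1263]
tcp_rot: [[0.764, 0.634, 0.123], [0.602, -0.631, -0.489], [-0.232, 0.447, -0.864]]
wrist_force: [5.2, -3.2, -5.3]
finger_gap: 0.0133
grasp_force: 75.5
```

```bash
python3 st.py
```

```text
t 12.1 tcp [0.05044164 0.66681179 0.11672178] rot from rest [ 1.000e-03 -6.000e-03  2.069e+00] F [ 1.1  4.2 -6.8] M [1.03 0.25 1.94] gap 0.013307690067991988 [-0.74  0.99  0.33  1.47  0.3   0.88 -1.59]
```

The stop is reached, with moment up to 1.9 N m. Ease the overturn slightly, lower the screw onto its keeper, release and rise.

Request:
move_arm:
  targets:
    - [0, 0, 0, 0, 0, -0.04, 1]
    - [0, 0, 2, 0, 0, 0, 1]
    - [0, 0, 2.5, 0, 0, 0, 1]
    - [0, 0, 0, 0, 0, 0, 1]
    - [0, 0, 0, 0, 0, 0, 0.6]
    - [0, 0, 0, 0, 0, 0, 0.6]
    - [0, 0, 0, 0, 0, 0, 0.6]
    - [0, 0, -15, 0, 0, 0, 0.6]
    - [0, 0, -25, 0, 0, 0, 0.6]
    - [0, 0, -25, 0, 0, 0, 0.6]
    - [0, 0, -30, 0, 0, 0, 0.6]
    - [0, 0, -10, 0, 0, 0, 0.6]
    - [0, 0, 0, 0, 0, 0, 0.6]

```text
time: 13.72
position: [0.6299, 0.2272, 0.2134]
tcp_rot: [[0.744, 0.657, 0.121], [0.621, -0.614, -0.487], [-0.246, 0.438, -0.865]]
wrist_force: [-0.2, -1.2, -0.4]
finger_gap: 0.0342
grasp_force: 0.0
```

```bash
python3 - <<'E'
from h import *
s=monitor.get_state(); yaw=np.radians(14.2); F=np.stack(frame(yaw)[:3])
c=imaging.capture("wrist"); T=wristT(c,s); cv2.imwrite("pics/w5.png",c["image"][:,:,::-1])
P,g,Q=measure(c,T,yaw); d=c["depth"]
W=np.array([.641,.182,.131])+.008*F[2]
w=(g<90)&(d>.12)&(np.linalg.norm(P-W,axis=-1)<.045); top=np.percentile(Q[w][:,2],95); w&=Q[...,2]>top-.008
print(s["time"],w.sum(),bar(Q,w),top)
E
```

```text
13.725 956 ((48.991539001464844, 668.1652221679688), (16.366954803466797, 61.73441696166992), 32.66836166381836) 0.13073022624849243
```

View pics/w5.png

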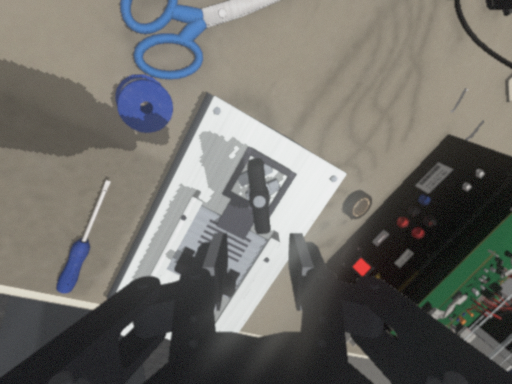

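The wing has turned about 112° (to the stop) and sits 8 mm out on the keeper. The strap (230,213) lies over the shield edge and the gripper is clear.

```bash
python3 -c "
from cell import workorder; print(workorder.sign_off())"
```

```text
the job is handed in; nothing more can be done
None
```

I slid the shield fully shut, pulled the captive screw 12.6 mm clear of its keeper, turned it clockwise to its stop and let go. The last view shows the strap over the shield's edge, and I handed the job in at about 14 s.

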